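# Lift a sagging bolt out of its bent keeper and hold the tool crib's gate ajar

### The arm

A 6-joint arm with a two-finger parallel gripper is mounted at the origin on the work surface. World frame = base frame: x ahead of the robot, y to its left, z up, the work surface at z = 0. Lengths are in m, angles in rad, forces in N, time in s.
With the tool pointing down it reaches from about 0.3 to 0.775 m from the base axis. Payload 14.6 kg.
Tool frame: the origin (TCP) lies midway between the tips of the shut fingers; the grasp point (between the pads) lies 19 mm behind it (ctrl.pinch_z is the distance from the TCP to the grasp point, in m); z points along the fingers, y is the line along which they close (so a half turn about z gives the same grasp; the last joint's range is limited). The gripper opens to 94 mm and grips with 3 to 60 N. Pads are 16 mm wide; open, the fingers measure 119 mm over their backs; the gripper's body (75 mm by 177 mm) begins 78 mm behind the grasp point.
Start: joints at [-1.403, 0.3, 1.521, -0, 1.321, -0.067], TCP at [0.128, -0.535, 0.205] pointing down, gripper open.
Joint ranges: [-3.03, 3.03], [-0.79, 2.21], [0.23, 2.52], [-1.04, 4.18], [0, 3.07], [-2.55, 2.55]. Speed limits (rad/s): [2.22, 2.22, 2.57, 3.14, 3.14, 3.14].

### API

Orientations are given as [roll, pitch, yaw] about the fixed x, y, z axes, in that order (R = Rz(yaw) Ry(pitch) Rx(roll)).
In Python, from station import ctrl gives the robot as it stands.
- The arm moves only by the tool jog_arm, never from a script. Its argument "motion" is a list of rows, each a list of 7 numbers: the shift along the tool's x, y, z in m, then the turn, a rotation vector about the tool's x, y, z in rad, then the opening, from -1 (shut) to 1 (fully open). In form: [[tx, ty, tz, rx, ry, rz, gripper], ...]. A call has 1 to 5 rows; each row shifts and turns the commanded pose from where the row before left it, along the tool's axes as they then stand; what a row does not reach is not made up. A row lasts 1/10 s, in which the tool goes at most 50 mm and 8.59 degrees, less where a joint would pass 70% of its speed; a pose out of reach is approached as far as the arm can. A call is refused whole if a number of a shift passes 0.05 or a number of a turn 0.15, either way. A call with a gripper value outside its range is refused whole. The fingers move at their own pace and stop on an object; "squeeze" is the grip in N (left out, the last holds). Time passes only in rows, so rows that do not move let the fingers close. It gives the time, the measured TCP pose, the force, the opening and the grip force at its end, in the units of the state.
- ctrl.get_obs(): the state, without advancing time (a new reading comes with each control period).
- ctrl.camera(name): name is "scene" or "top" or "wrist"; returns the picture (384x512x3 uint8, red, green, blue); there is no depth.
- ctrl.camera_model(name): a dict with "intrinsics" (3x3 intrinsics, pixels), "k1" (the pictures are not rectified: a ray, as slopes to the right and down, at radius r is drawn at 1 + k1 r^2 times it, then the intrinsics apply), "rvec" (rotation vector, rad) and "tvec" (3), from world to camera coordinates, as OpenCV has them. Camera axes: x right, y down, z forward; pixel columns grow to the right and rows downward; lengths in m; the calibration is good to about 2 mm. A picture is of the moment at which its call begins: read the wrist's pose just before it. camera_model takes no time and is no camera call; for the wrist camera it gives the pose at the moment of the call.
- ctrl.hand_in(): hands the job in; it is judged then, once.
The state is a dict: "time_s": time; "qpos": joint angles; "joint_vel": joint speeds; "tau": joint torques, N m; "ee_pos": TCP position; "eef_rot": TCP orientation; "force": force on the tool from outside, world axes, zero at the start; "moment": the same for the moment, N m; "grip_width": finger opening in m; "grip_force": force on a finger pad.
Only numpy, scipy, OpenCV 4.12 (cv2) and the standard library are available. Lean on these libraries where they do the work, as an engineer would, in place of code of your own. Each camera call takes 0.05 s, during which the arm holds its last target. There are 200 camera calls.

### The job

The sprung gate of the sharp-tool crib is bolted, and the bolt on its top rail has sagged behind the bent-up lip of its keeper. Take the bolt by its upright knob, lift it over the lip and draw it fully back, then with the same knob pull the gate open about 10 cm at its free edge, so that someone can reach a carving tool out, and finish while still holding it still there by the knob (it swings shut if let go). Leave the tools and other things lying around where they are.

Things in the scene. Friction and masses are not known exactly. Their poses are not given: they have to be found in the camera images.
- crib: fixed plywood tool crib standing on the bench, 380 mm wide (its y), about 200 mm deep (its x, away from the gate) and 160 mm high. Origin on the bench under the middle of the gate opening; own x points from the gate into the crib, own y along the shut gate towards the hinge (the robot's left), z up. Its flat roof is at z = 160 mm, from 19 to 184 mm behind the origin.
- keeper_lip (a point): middle of the top edge of the keeper's bent-up lip, at (0, -148, 177) mm in the crib's frame: a 4 mm thick steel lip, 36 mm wide, standing on the fixed post beside the gate's free edge. The bolt's head lies beyond it, between two cheeks 32 mm apart under a narrow bridge (top 224 mm above the bench; the cheeks run from 150 to 172 mm along the crib's -y).
- gate (a joint): swing of the gate in rad: 0 shut, grows as the free edge comes out towards the robot (crib's -x; seen from above the gate turns clockwise), stop at 1.2. Gate is 280 mm wide, 30 mm thick, its underside 40 mm and its top rail's upper face 160 mm above the bench. A spring pulls it shut with about 0.36 N m (shut) to 0.5 N m (ajar), so it takes 2 to 4 N at the knob. 0.36 rad is 10 cm at the free edge. It cannot move while the bolt's head is in the keeper.
- gate_hinge (a point): point on the gate's vertical hinge axis at the height of the top rail's upper face; at (-15, 142, 160) mm in the crib's frame.
- gate_edge (a point): middle of the gate's free edge, at the top rail's upper face, 280 mm from the hinge along the gate and midway through its thickness.
- bolt (a joint): how far the bolt is drawn along the gate towards the hinge (crib's +y while the gate is shut), in m: 0 to 0.05 (stop); starts at 0 to 0.003. Its head meets the lip after 0.004 unless lifted; the head is wholly out of the keeper from 0.022 on; fully back is 0.04 or more. Sliding friction about 2 N: it stays where it is left.
- bolt_lift (a joint): how far the whole bolt is raised in its two tall guides, in m: 0 sagged, 0.016 stop. It drops back under its own weight (about 2 N). At 0.008 and above the head passes over the lip; 0.012 is a comfortable lift.
- bolt_nose (a point): centre of the outer end of the bolt's head. The bolt is a 10 mm steel rod lying along the gate's top rail, rod axis 183 mm above the bench when sagged, with a round head 26 mm in diameter and 14 mm long at the keeper end.
- knob: the bolt's knob, an upright plain steel rod 16 mm in diameter that rises 52 mm from the bolt's axis (top 235 mm above the bench when sagged); origin on the bolt's axis, 190 mm from the hinge along the gate when the bolt is home and 15 mm behind the hinge axis. Axes as the gate's: x through the gate into the crib, y along it towards the hinge.
- knob_grip (a point): where to pinch the knob: on its axis, 28 mm above the bolt's axis (211 mm above the bench when sagged). From above, fingers closing across the gate (crib's x) are clear of everything; along the gate the steel guides, tops 211 mm above the bench, stand 42 mm from the knob on the keeper's side and 85 mm on the hinge's side (35 mm when fully drawn).
- rasp: rasp with a wooden handle, 340 mm long, lying flat on the bench in front of the gate, at most 26 mm high, so the gate passes over it; origin midway along it, underside; own x points from handle to blade
- glue: white bottle, 56 mm diameter, 150 mm tall, standing on the bench; origin centre of its underside
- square: try square lying flat on the bench to the right of the crib, wooden stock 110 mm, steel blade 130 mm; origin under the stock's centre
- mallet: wooden mallet lying flat on the bench to the left of the crib, head 70 x 120 x 55 mm, handle 200 mm along its -x; origin under the head's centre
- offcut: wooden offcut 50 x 50 x 22 mm lying on the crib's roof; origin centre of its underside
- chisel: chisel lying on the crib's roof behind the bolt, 230 mm long, handle 26 mm thick; origin about midway, underside; own x points from handle to blade
- screws_cup: open metal cup, 76 mm diameter, 70 mm tall, standing on the bench; origin centre of its underside

How it is judged:
On the way, in this order (a step that is already met when the one before it is completed fails the run):
1. the bolt is lifted while its head is still behind the lip (value of joint bolt_lift above 0.006 m and value of joint bolt below 0.018 m), for 0.02 s.
2. the bolt is drawn out of the keeper, the gate still shut (value of joint bolt above 0.026 m and value of joint gate below 0.08 rad), for 0.02 s.
3. the gate is pulled ajar by the knob (value of joint gate above 0.25 rad and contact force between the fingers and knob above 1 N), for 0.2 s.
At the end, for the whole second after the job is handed in: The gate stands 0.25 to 0.5 rad open (70 to 140 mm at its free edge) and still, the bolt is drawn at least 35 mm, and the fingers still hold the bolt's knob (contact force over 1 N) against the gate's spring (all of step 3 and value of joint gate below 0.5 rad and velocity of joint gate between -0.05 and 0.05 rad/s and value of joint bolt above 0.035 m); the arm keeps its last pose, push and grip.
It fails at once if a bystander (tool, bottle, cup or offcut) is shoved more than 30 mm (distance of any of rasp, glue, square, mallet, offcut, chisel, screws_cup from where it was at the start of the episode above 0.03 m).
It also fails if it takes over 32 s, if anything falls off the work surface, if the arm or the gripper's body presses on something with over 40 N, if the wrist force passes 120 N, or if a joint passes its speed limit or range.

## Working session

There is one attempt and no reset: what is moved stays moved. The work goes in short steps, Python scripts to look and compute and a tool call to move; the robot and the scene stay as the last step left them, time stands still between calls to the robot, and variables do not carry over. Pictures are saved under pics/ and viewed, at most 10 in all, crops included, and the job is handed in when it is done.

Besides the shell and the picture viewer there is one more tool, called after "Call:" as name([rows], argument=value, ...), one row to a line, values as JSON. jog_arm: Moves the arm, as the interface text tells. Its arguments: {"type":"object","properties":{"motion":{"type":"array"},"squeeze":{"type":"number"}},"required":["motion"]}

```bash
mkdir -p pics; ls
python3 - <<'E'
from station import ctrl
import cv2,numpy as np
for n in("scene","top"):
    im=ctrl.camera(n); cv2.imwrite(f"pics/{n}0.png",im[:,:,::-1])
    m=ctrl.camera_model(n);R=cv2.Rodrigues(np.array(m["rvec"]))[0]
    print(n,np.round(-R.T@np.array(m["tvec"]).ravel(),3),np.round(R[2],2),m["k1"],m["intrinsics"][0][0])
print(ctrl.get_obs(),ctrl.pinch_z)
E
```

```text
pics
scene [1.349 0.178 1.43 ] [-0.5  -0.1  -0.86] 0.020426002542821054 408.7354632048507
top [0.39  0.002 1.137] [ 0.23 -0.01 -0.97] -0.022434920886132543 361.5157468751816
{'time_s': 0.1, 'qpos': array([-1.40263259e+00,  3.00399218e-01,  1.52149965e+00, -2.59896871e-05,
        1.32067457e+00, -6.66349871e-02]), 'joint_vel': array([-0.00100803, -0.0033564 , -0.00184879,  0.00085361,  0.00048094,
        0.00268761]), 'tau': array([ 9.50006215e-04, -5.32644010e+01, -3.53284049e+01,  7.08943745e-02,
        2.34851689e-02, -4.87987643e-05]), 'ee_pos': array([ 0.12789064, -0.53469669,  0.2049602 ]), 'eef_rot': array([-3.14061237e+00, -4.01874832e-05,  2.34805145e-01]), 'force': array([-0.1458071 , -0.45637941, -0.04460236]), 'moment': array([-0.03657028, -0.0283064 , -0.01919779]), 'grip_force': 0.0, 'grip_width': 0.0939571547782732} 0.0188
```

View pics/scene0.png

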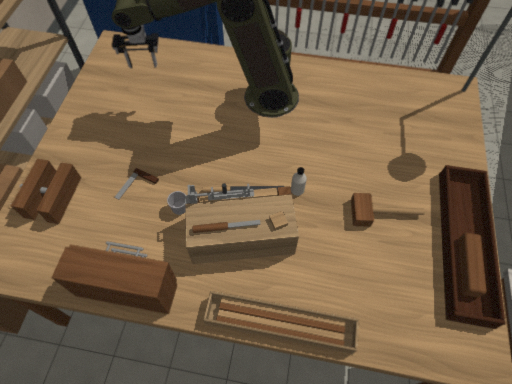

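View pics/top0.png

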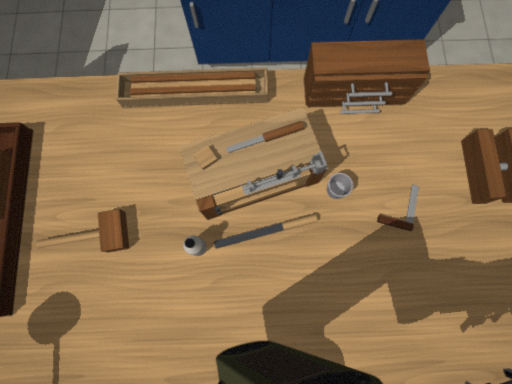

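The crib sits at about (260,165) in the top view, turned slightly, with the bolt running from (245,188) to (322,160). The glue is at (193,244), the cup at (340,185) and the rasp in front of the gate. I'll enlarge this area.

Run:
```python
import cv2
a=cv2.imread("pics/top0.png")[105:225,180:340]; cv2.imwrite("pics/topc.png",cv2.resize(a,None,fx=5,fy=5,interpolation=cv2.INTER_CUBIC))
a=cv2.imread("pics/scene0.png")[160:265,165:315]; cv2.imwrite("pics/scenec.png",cv2.resize(a,None,fx=5,fy=5,interpolation=cv2.INTER_CUBIC))
```

```text
(no output)
```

View pics/topc.png

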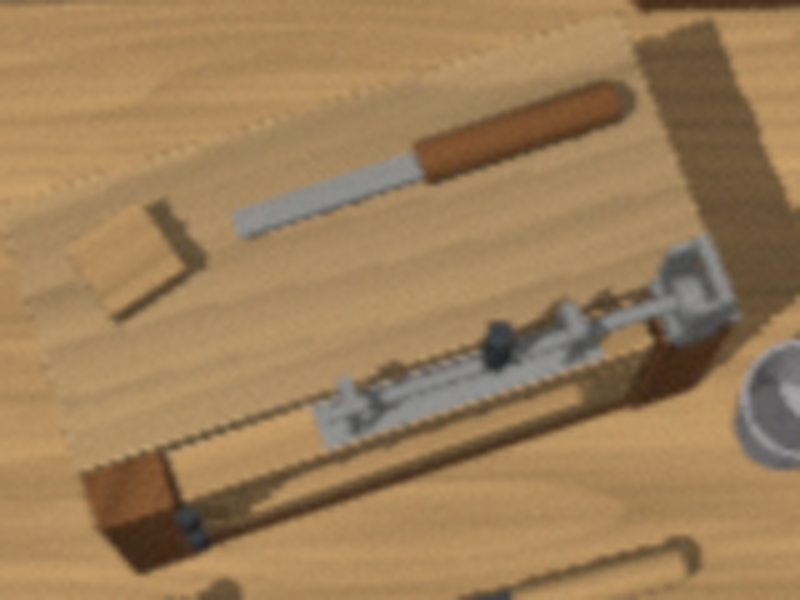

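View pics/scenec.png

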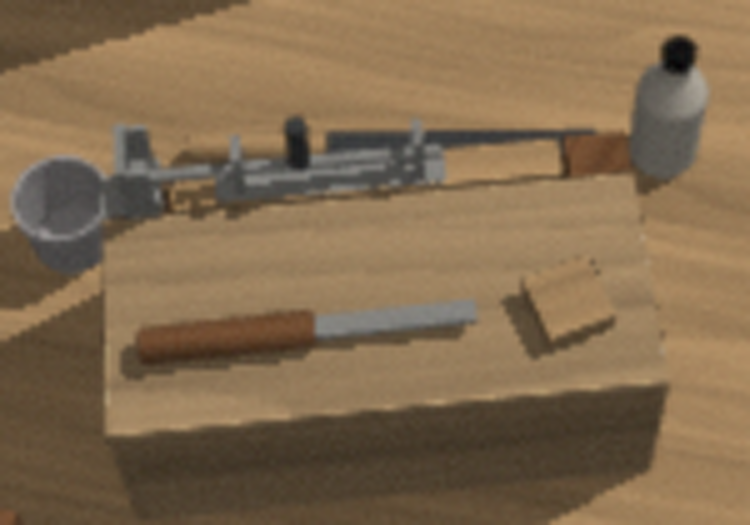

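The knob is the dark upright at crop (498,330) in the top view and (295,122) in the scene view. The roof corners are clear: (80,470), (5,215) and (620,15) in the top crop, and (105,225), (640,180), (665,383) and (105,435) in the scene crop.

```bash
cat > h.py <<'E'
from station import ctrl
import cv2,numpy as np
def ray(n,px,m=None):
    m=m or ctrl.camera_model(n);K=np.array(m["intrinsics"]);R=cv2.Rodrigues(np.array(m["rvec"]))[0]
    c=-R.T@np.array(m["tvec"]).ravel()
    p=cv2.undistortPoints(np.array([[px]],float),K,np.array([m["k1"],0,0,0,0.]))[0,0]
    return c,R.T@np.array([p[0],p[1],1])
def onz(n,px,z,m=None):
    c,d=ray(n,px,m);return c+d*(z-c[2])/d[2]
def tri(rs):
    A=np.zeros((3,3));b=np.zeros(3)
    for c,d in rs:
        d=d/np.linalg.norm(d);P=np.eye(3)-np.outer(d,d);A+=P;b+=P@c
    return np.linalg.solve(A,b)
E
python3 - <<'E'
from h import *
T=lambda u,v:(180+(u+.5)/5-.5,105+(v+.5)/5-.5); S=lambda u,v:(165+(u+.5)/5-.5,160+(v+.5)/5-.5)
for u,v in((80,470),(5,215),(620,15)): print("roofT",onz("top",T(u,v),.16).round(4))
for u,v in((105,225),(640,180),(665,383),(105,435)): print("roofS",onz("scene",S(u,v),.16).round(4))
print("knob",onz("top",T(498,328),.235),onz("scene",S(295,122),.235),tri([ray("top",T(498,328)),ray("scene",S(295,122))]))
for nm,p in dict(glue=(193,240)).items(): print(nm,onz("top",p,.15))
print("cup",onz("top",(341,183),.07))
# dark mask of knob
t=cv2.imread("pics/top0.png").max(2); s=cv2.imread("pics/scene0.png").max(2)
print(t[166:182,274:286]); print(s[180:196,218:230])
E
```

```text
roofT [0.6053 0.1674 0.16  ]
roofT [0.7562 0.211  0.16  ]
roofT [ 0.868 -0.149  0.16 ]
roofS [ 0.7178 -0.191   0.16  ]
roofS [0.6109 0.1751 0.16  ]
roofS [0.7643 0.2138 0.16  ]
roofS [ 0.8716 -0.1477  0.16  ]
knob [ 0.65649667 -0.06224061  0.235     ] [ 0.65327178 -0.06315632  0.235     ] [ 0.65543039 -0.06218674  0.23873312]
glue [0.49250205 0.17575175 0.15      ]
cup [ 0.65795278 -0.26077474  0.07      ]
[[163 162 161 162 163 164 165 166 165 165 167 165]
 [160 162 164 164 165 162 168 167 168 169 166 169]
 [166 167 169 162 162 163 162 163 164 168 171 167]
 [168 169 164 142 114 101 104 118 148 165 165 148]
 [170 168 165 128  76  68  69  77 114 130 118  94]
 [170 171 155 116  71  65  70  65  80  93  85  86]
 [171 165 134  86  67  70  67  66  68  81  87  79]
 [162 128  93  62  66  67  67  61  59  72  81  81]
 [119 104  75  49  51  57  54  47  58  72  81  91]
 [134 125  85  49  50  45  45  44  70  88  91 109]
 [112 108  81  56  48  43  40  42  70  90 112 119]
 [129 130 100  56  45  43  43  65  81  92 119 138]
 [142 138 110  74  57  53  75 110 128 132 137 145]
 [132 128 110 104 102  95 1
[... 243 characters left out ...]
147 143 143 141 140 147 145 146 148]
 [152 151 153 150 127 105  94 115 143 147 143 151]
 [150 150 150 141  83  66  63  79 148 161 159 159]
 [157 156 154 128  69  60  62  65 107 152 160 159]
 [153 156 150 127  59  52  50  53  99 145 155 149]
 [167 169 168 155  68  33  35  45 102 155 164 160]
 [163 164 163 156  76  34  30  37  84 159 168 161]
 [148 147 150 140  77  36  32  34  65 139 151 142]
 [122 122 122 115  75  38  33  33  54 120 126 119]
 [ 98 100  98  90  64  32  31  34  54 120 133 130]
 [120  87  81  79  53  39  33  35  53 113 116 116]
 [ 91  86  82  79  80  56  46  45  69  95  99 101]
 [102 100 102 100 109 107 106 105 123 123 124 124]
 [130 126 126 123 126 127 126 127 122  92  86  84]]
```

Call:
jog_arm([
  [0.04,-0.02,-0.02,0,0,0,1],
  [0.04,-0.02,-0.02,0,0,0,1],
  [0.04,-0.02,-0.02,0,0,0,1],
  [0.04,-0.02,-0.02,0,0,0,1],
  [0.04,-0.02,-0.02,0,0,0,1],
])

```text
time_s: 0.6
ee_pos: [0.3002, -0.3896, 0.3061]
eef_rot: [-3.141, 0.0, 0.235]
force: [0.7, -0.4, -0.0]
grip_width: 0.0939
grip_force: 0.0
```

Call:
jog_arm([
  [0.04,-0.023,0,0,0,0,1],
  [0.04,-0.023,0,0,0,0,1],
  [0.04,-0.023,0,0,0,0,1],
  [0.04,-0.023,0,0,0,0,1],
  [0.04,-0.023,0,0,0,0,1],
])

```text
time_s: 1.1
ee_pos: [0.468, -0.2311, 0.3053]
eef_rot: [-3.141, 0.0, 0.235]
force: [0.7, -0.5, 0.4]
grip_width: 0.0937
grip_force: 0.0
```

Call:
jog_arm([
  [0.04,-0.023,0,0,0,0,1],
  [0.04,-0.023,0,0,0,0,1],
  [0.04,-0.023,0,0,0,0,1],
  [0.04,-0.023,0,0,0,0,1],
  [0.04,-0.023,0,0,0,0,1],
])

```text
time_s: 1.6
ee_pos: [0.6358, -0.0728, 0.3051]
eef_rot: [-3.141, 0.0, 0.235]
force: [0.1, -0.8, 1.3]
grip_width: 0.0939
grip_force: 0.0
```

Call:
jog_arm([
  [0,0,0,0,0,-0.15,1],
  [0,0,0,0,0,-0.15,1],
  [0,0,0,0,0,-0.15,1],
  [0,0,0,0,0,-0.15,1],
  [0,0,0,0,0,-0.15,1],
])

```text
time_s: 2.1
ee_pos: [0.6347, -0.0743, 0.3049]
eef_rot: [-3.141, 0.0, 0.991]
force: [-0.8, -0.5, -0.4]
grip_width: 0.0935
grip_force: 0.0
```

Call:
jog_arm([
  [0,0,0,0,0,-0.15,1],
  [0,0,0,0,0,-0.15,1],
  [0,0,0,0,0,-0.15,1],
  [0,0,0,0,0,-0.15,1],
  [0,0,0,0,0,-0.15,1],
])

```text
time_s: 2.6
ee_pos: [0.6346, -0.0744, 0.305]
eef_rot: [-3.141, -0.0, 1.741]
force: [0.3, 0.0, 0.4]
grip_width: 0.0934
grip_force: 0.0
```

Call:
jog_arm([
  [0,0,0,0,0,-0.12,1],
  [0.006,0.024,0,0,0,0,1],
  [0,0,0,0,0,0,1],
])

```text
time_s: 2.9
ee_pos: [0.657, -0.0609, 0.3043]
eef_rot: [-3.141, -0.001, 1.856]
force: [-0.1, -0.1, 0.0]
grip_width: 0.094
grip_force: 0.0
```

Run:
```python
from h import *
m=ctrl.camera_model("wrist"); o=ctrl.get_obs(); im=ctrl.camera("wrist")[:,:,::-1]; cv2.imwrite("pics/w1.png",im)
import json; json.dump({k:np.array(v).tolist() for k,v in m.items()},open("m1.json","w")); print(o["ee_pos"],o["eef_rot"])
K=np.array(m["intrinsics"])
for z in(.235,.183):
  print(cv2.projectPoints(np.array([[.656,-.062,z]]),np.array(m["rvec"],float),np.array(m["tvec"],float),K,np.array([m["k1"],0,0,0.]))[0].ravel())
```

```text
[ 0.65699404 -0.06085277  0.30434809] [-3.14050450e+00 -8.01407230e-04  1.85587369e+00]
[251.45757876 201.57480999]
[251.67986911 187.46912404]
```

View pics/w1.png

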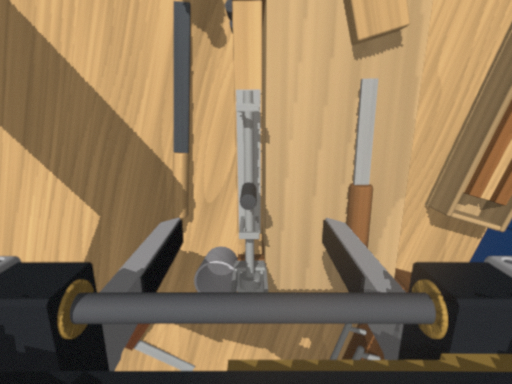

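The knob is at (249,195) with its top near (249,201), the bolt runs vertically in the image, and the fingers straddle it clear of the cup and chisel.

Run:
```python
from h import *
import json; m=json.load(open("m1.json")); g=cv2.imread("pics/w1.png").max(2)
print(g[178:212:2,236:264])
for p in((249,200),(249,202)): 
  q=onz("wrist",p,.235,m); d=q-np.array([.657,-.0609,.3043]); a=1.856; print(q.round(4),"tool",d[:2]@[np.cos(a),np.sin(a)],d[:2]@[np.sin(a),-np.cos(a)])
# roof front edge: wood edge right of gate at two rows
for p in((264,80),(262,10)): print(onz("wrist",p,.16,m).round(4))
a=onz("wrist",(248,100),.19,m);b=onz("wrist",(249.5,240),.19,m);print(np.arctan2(-(a-b)[0],(a-b)[1]))
```

```text
[[181 184 178 175 175 174 173 164 151 153 161 165 166 163 155 140 124 110
  108 111 118 133 158 170 175 164 131 118]
 [180 185 180 177 176 176 174 164 149 153 160 164 166 162 153 139 124 108
  109 113 117 138 163 175 178 164 131 117]
 [183 186 180 176 175 175 175 160 139 133 129 121 119 118 122 117 105 100
  107 112 116 131 154 167 177 166 131 117]
 [184 186 183 174 176 171 154 121  89  74  74  73  73  73  72  70  71  74
   93 103 112 112 117 142 171 167 129 116]
 [187 188 182 179 172 155 113  82  73  72  73  72  73  71  68  69  67  65
   71  83 106 116 132 160 167 145 123 116]
 [194 192 185 176 167 143  92  72  74  72  72  72  73  71  69  68  70  65
   63  73  92 114 134 165 171 159 130 118]
 [204 199 187 175 156 121  81  72  72  70  70  70  70  73  70  68  66  67
   64  73  89 110 137 165 174 164 130 117]
 [212 201 187 173 153 106  73  72  73  71  72  75  73  71  69  66  66  64
   65  69  86 111 130 158 170 165 130 116]
 [215 199 181 168 143  94  73  73  75  79  82  82  81  81  76  75  70  64
   65  67  86 109 115 131 156 158 130 117]
 [216 202 186 164 127  88  77  85  89  92  92  
[... 401 characters left out ...]
14 118 120 119 117]
 [211 197 186 163 130  95  84  88  87  87  85  88  87  87  87  85  88  88
   84  88  96 109 110 114 118 121 119 117]
 [210 196 185 176 161 131 101  90  87  85  86  85  85  86  87  88  87  89
   92 102 108 113 113 114 116 119 118 116]
 [208 194 188 180 174 170 156 132 106  92  90  88  86  84  88  88  86  95
  107 112 112 112 112 112 119 121 118 115]
 [211 194 187 182 176 176 175 168 158 143 147 147 145 138 114 103  98 101
  107 111 114 114 113 115 118 119 116 117]]
[ 0.6534 -0.0612  0.235 ] tool 0.0007190169427541371 -0.003502367123697548
[ 0.654 -0.063  0.235] tool -0.0011821264298030197 -0.0035064591297351093
[0.637  0.0489 0.16  ]
[0.6159 0.1108 0.16  ]
0.29336086115094
```

Call:
jog_arm([
  [0,-0.0035,0.0,0,0,0,-0.1],
  [0,0,0.02,0,0,0,-0.1],
  [0,0,0.03,0,0,0,-0.1],
  [0,0,0.03,0,0,0,-0.1],
  [0,0,0.032,0,0,0,-0.1],
], squeeze=25)

```text
time_s: 3.45
ee_pos: [0.652, -0.0634, 0.1929]
eef_rot: [3.141, 0.0, 1.854]
force: [0.7, -0.1, 0.1]
grip_width: 0.0573
grip_force: 0.0
```

Call:
jog_arm([
  [0,0,0,0,0,0,-0.1],
  [0,0,0,0,0,0,-0.6],
  [0,0,0,0,0,0,-0.62],
])

```text
time_s: 3.75
ee_pos: [0.6532, -0.0632, 0.1959]
eef_rot: [3.139, 0.001, 1.855]
force: [-1.4, 0.3, -0.2]
grip_width: 0.0334
grip_force: 0.0
```

Call:
jog_arm([
  [0,0,0,0,0,0,-1],
  [0,0,0,0,0,0,-1],
  [0,0,0,0,0,0,-1],
  [0,0,0,0,0,0,-1],
  [0,0,0,0,0,0,-1],
], squeeze=25)

```text
time_s: 4.25
ee_pos: [0.6532, -0.0629, 0.1945]
eef_rot: [3.14, 0.001, 1.855]
force: [2.4, -0.2, 5.6]
grip_width: 0.0152
grip_force: 25.0
```

Call:
jog_arm([
  [0,0,-0.004,0,0,0,-1],
  [0,0,-0.004,0,0,0,-1],
  [0,0,-0.004,0,0,0,-1],
  [0,0,0,0,0,0,-1],
  [0,0,0,0,0,0,-1],
])

```text
time_s: 4.75
ee_pos: [0.6528, -0.0629, 0.2054]
eef_rot: [3.142, 0.0, 1.855]
force: [1.9, -0.8, -1.8]
grip_width: 0.0158
grip_force: 25.0
```

Call:
jog_arm([
  [0.003,0,-0.001,0,0,0,-1],
  [0.005,0,0,0,0,0,-1],
  [0.006,0,0,0,0,0,-1],
  [0.006,0,0,0,0,0,-1],
  [0,0,0,0,0,0,-1],
])

```text
time_s: 5.25
ee_pos: [0.6468, -0.0424, 0.2065]
eef_rot: [-3.141, -0.001, 1.856]
force: [1.7, 2.5, -3.0]
grip_width: 0.0154
grip_force: 25.0
```

Call:
jog_arm([
  [0.006,0,0,0,0,0,-1],
  [0.006,0,0,0,0,0,-1],
  [0.006,0,0,0,0,0,-1],
  [0.006,0,0,0,0,0,-1],
  [0,0,0,0,0,0,-1],
])

```text
time_s: 5.75
ee_pos: [0.6401, -0.0196, 0.2065]
eef_rot: [-3.141, -0.001, 1.856]
force: [0.2, 2.4, -1.9]
grip_width: 0.0157
grip_force: 25.0
```

Run:
```python
from h import *
m=ctrl.camera_model("wrist"); im=ctrl.camera("wrist")[:,:,::-1]; cv2.imwrite("pics/w2.png",im)
```

```text
(no output)
```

View pics/w2.png

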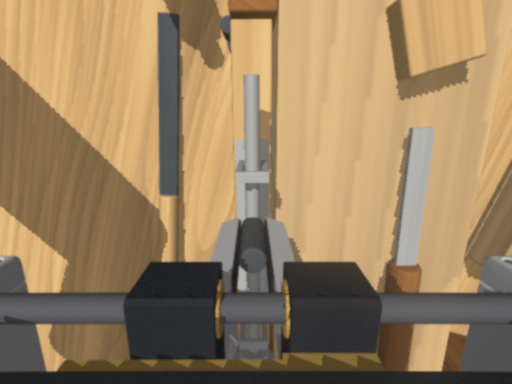

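The knob is held between the pads at (252,240) and the bolt rod sticks well out beyond the hinge-side guide, so it's drawn about 44 mm. Now I'll swing the gate about its hinge.

Call:
jog_arm([
  [0,-0.0026,0,0,0,0.018,-1],
  [-0.0004,-0.0052,0,0,0,0.036,-1],
  [-0.0004,-0.0052,0,0,0,0.036,-1],
  [-0.0004,-0.0052,0,0,0,0.036,-1],
  [-0.0004,-0.0052,0,0,0,0.036,-1],
], squeeze=30)

```text
time_s: 6.3
ee_pos: [0.6177, -0.0274, 0.2065]
eef_rot: [3.141, -0.0, 1.69]
force: [3.6, 1.3, -2.7]
grip_width: 0.0156
grip_force: 30.0
```

Call:
jog_arm([
  [-0.0004,-0.0052,0,0,0,0.036,-1],
  [-0.0004,-0.0052,0,0,0,0.036,-1],
  [-0.0004,-0.0052,0,0,0,0.036,-1],
  [-0.0004,-0.0052,0,0,0,0.036,-1],
  [-0.0004,-0.0052,0,0,0,0.036,-1],
])

```text
time_s: 6.8
ee_pos: [0.592, -0.0311, 0.2065]
eef_rot: [3.141, 0.0, 1.51]
force: [4.2, -0.4, -3.4]
grip_width: 0.0158
grip_force: 30.0
```

Call:
jog_arm([
  [-0.0002,-0.0026,0,0,0,0.018,-1],
  [0,0,0,0,0,0,-1],
  [0,0,0,0,0,0,-1],
  [0,0,0,0,0,0,-1],
  [0,0,0,0,0,0,-1],
])

```text
time_s: 7.3
ee_pos: [0.5896, -0.0307, 0.2064]
eef_rot: [3.141, 0.0, 1.495]
force: [4.0, -1.8, -1.7]
grip_width: 0.0157
grip_force: 30.0
```

Run:
```python
from h import *
im=ctrl.camera("top")[:,:,::-1]; cv2.imwrite("pics/t2.png",cv2.resize(im[90:270,160:360],None,fx=3.3,fy=3.3,interpolation=cv2.INTER_CUBIC))
im=ctrl.camera("wrist")[:,:,::-1]; cv2.imwrite("pics/w3.png",im)
```

```text
(no output)
```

View pics/w3.png

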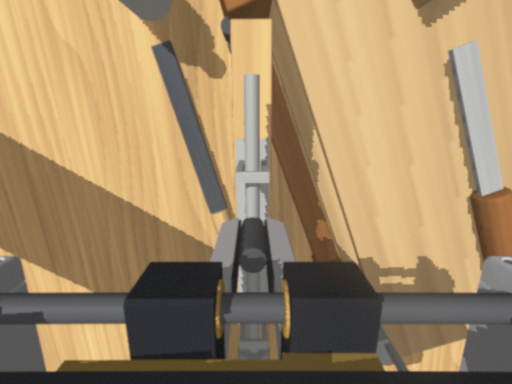

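The gate lines up with the tool at about 0.36 rad, the bolt is still drawn, and the knob is held with about 4 N against the spring. Nothing else has moved, so I'm handing in.

```bash
python3 -c "
from station import ctrl
print(ctrl.hand_in())"
```

```text
the job is handed in; nothing more can be done
None
```

I lifted the bolt over the lip and drew it back about 44 mm. The gate is open about 0.36 rad (10 cm at its free edge) and held still by the knob; the job is handed in, and no verdict came back.

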